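Hold the cake stencil over the iced cake

TASK

I am about to dust the oblong cake with sugar: pick up the oblong stencil (not the round one) by its handle, carry it across over the spice rack and its jars, and hold it about a centimetre above the cake's icing, level, centred on the cake and lined up with its sides. Finish while still holding it there motionless in the gripper; never let the stencil or the robot touch the cake or its board, do not bump the rack, and leave everything else where it stands.

Things in the scene. Friction and masses are not known exactly. Their poses are not given: they have to be found in the camera images.
- stencil: oblong cake stencil on the tray: flat aluminium lattice 180 mm (its x) by 120 mm (y), 4 mm thick, 0.15-0.31 kg, balanced about its centre, same either way round. Over its middle a bridge handle: straight steel bar along x, 12 mm wide and high, 58 mm clear between its two posts and 40 mm clear under it. Origin: centre of the sheet's underside; z up
- stencil_grip (a point): centre of the oblong stencil's handle bar, 50 mm above the sheet's underside, axes as the stencil's
- cake: white iced oblong cake on a wooden board, loose, 1.8 kg: board 260 (its x) by 190 (y) by 15 mm, cake 200 (x) by 140 (y) by 60 mm high centred on it, flat smooth top 75 mm above the counter. Origin: centre of the board's underside on the counter; x along the cake's long side, z up
- cake_top (a point): centre of the flat iced top of the cake, 75 mm above the counter, axes as the cake's
- tray: dark steel baking tray, fixed, 320 (its x) by 240 (y) mm with a rim 15 mm high and 4 mm walls and floor; it stands on one side of the spice rack, left or right, and the cake on the other. Both stencils lie on its floor. Origin: centre of its underside on the counter
- spice_rack: wooden spice rack between tray and cake, fixed: 340 mm long (its x, pointing roughly away from the robot), 100 mm wide (its y), top board 100 mm above the counter, jars stand on it up to 175 mm above the counter. Origin: centre of its underside on the counter
- round_stencil: a round stencil of the same metal, 116 mm across, 4 mm thick, with the same bridge handle (bar centre 50 mm up) - not the one wanted. Origin: centre of its underside
- jar0: spice jar standing on the rack, 44 mm across, 75 mm high; origin centre of its underside
- jar1: spice jar standing on the rack, 48 mm across, 68 mm high; origin centre of its underside
- jar2: spice jar standing on the rack, 40 mm across, 75 mm high; origin centre of its underside
- mug: blue mug beyond the rack, to the left, 82 mm across, 92 mm high; origin centre of its underside
- shaker: steel sugar shaker beyond the rack, to the right, 68 mm across, 105 mm high; origin centre of its underside
- canister: red canister beyond the spice rack, 80 mm across, 120 mm high; origin centre of its underside
Mind the look-alikes: they are no part of the job. Leave any green look-alike of the jar0 alone.

How it is judged:
By the outcome, as a careful person would: the job done as asked, in the order asked, and still so for the second after the job is handed in, while the arm keeps its last pose, push and grip.
It also fails if it takes over 54 s, if anything falls off the work surface, if the arm or the gripper's body presses on something with over 40 N, if the wrist force passes 120 N, or if a joint passes its speed limit or range.

ROBOT

A 6-joint arm with a two-finger parallel gripper is mounted at the origin on the work surface. World frame = base frame: x ahead of the robot, y to its left, z up, the work surface at z = 0. Lengths are in m, angles in rad, forces in N, time in s.
With the tool pointing down it reaches from about 0.375 to 0.9 m from the base axis. Payload 3.1 kg.
Tool frame: the origin (TCP) lies at the very end of the fingers, on their centre line; the grasp point (between the pads) lies 19 mm behind it; z points along the fingers, y is the line along which they close (so a half turn about z gives the same grasp; the last joint's range is limited). The gripper opens to 85 mm and grips with 20 to 120 N. Pads are 22 mm wide; open, the fingers measure 114 mm over their backs; the gripper's body (76 mm by 85 mm) begins 54 mm behind the grasp point. The pads swing forward as they close: fully open they stand 13 mm farther back than shut.
Start: joints at [-0.178, 0.527, 1.433, -0, 1.181, -0.178], TCP at [0.625, 0, 0.231] pointing down, gripper open.
Joint ranges: [-3.08, 3.08], [-0.75, 2.2], [0.22, 2.44], [-1.43, 4.57], [0, 2.65], [-2.85, 2.85]. Speed limits (rad/s): [2.79, 2.79, 3.14, 3.14, 3.14, 3.14].

INTERFACE

Orientations are given as a unit quaternion [x, y, z, w].
In Python, from station import telemetry, snapshot, ticket gives the robot as it stands.
- The arm moves only by the tool move_arm, never from a script. Its argument "commands" is text: rows parted by semicolons, each of 7 numbers parted by spaces: the shift along the tool's x, y, z in mm, then the turn, a rotation vector about the tool's x, y, z in degrees, then the opening, from -1 (shut) to 1 (fully open). A call has exactly 5 rows; each row is the pose to reach, as a shift and turn from the pose commanded when the call began, along the tool's axes at that moment; what a row does not reach only later rows make up. A row lasts 1/8 s, in which the tool goes at most 62.5 mm and 10.7 degrees, less where a joint would pass 70% of its speed; a pose out of reach is approached as far as the arm can. A call with a gripper value outside its range is refused whole. The fingers move at their own pace and stop on an object; "grip_force" is the grip in N (left out, the last holds). Time passes only in rows, so rows that repeat a pose let the fingers close, or fill a call up. It gives the time, the measured TCP pose, the force, the opening and the grip force at its end, in the units of the state.
- telemetry.sense(): the state, without advancing time (a new reading comes with each control period).
- snapshot(name): name is "scene" or "side" or "wrist"; returns a dict with "image" (384x512x3 uint8, red, green, blue), "fx", "fy", "cx", "cy" (pixels), "pose" (4x4, takes a point from camera to world coordinates). Camera axes: x right, y down, z forward; pixel columns grow to the right and rows downward; lengths in m; the calibration is good to about 2 mm. The wrist camera is an equidistant fisheye: a pixel r from the principal point sees the ray r / f radians off the axis. A picture is of the moment at which its call begins. There is no depth.
- ticket.sign_off(): hands the job in; it is judged then, once.
The state is a dict: "t": time; "q": joint angles; "qd": joint speeds; "tau": joint torques, N m; "tcp_pos": TCP position; "tool_rot": TCP orientation; "force": force on the tool from outside, world axes, zero at the start; "ft_torque": the same for the moment, N m; "finger_gap": opening from 0.0 (shut) to 1.0 (fully open); "gripper_force": force on a finger pad.
Only numpy, scipy, OpenCV 4.12 (cv2) and the standard library are available. Lean on these libraries where they do the work, as an engineer would, in place of code of your own. Each camera call takes 0.05 s, during which the arm holds its last target. There are 200 camera calls.

## Working session

There is one attempt and no reset: what is moved stays moved. The work goes in short steps, Python scripts to look and compute and a tool call to move; the robot and the scene stay as the last step left them, time stands still between calls to the robot, and variables do not carry over. Pictures are saved under pics/ and viewed, at most 10 in all, crops included, and the job is handed in when it is done.

Besides the shell and the picture viewer there is one more tool, called by a JSON object that holds its "name" and its "arguments", one argument or row to a line. move_arm: Moves the arm, as the interface text tells. Its arguments: {"type":"object","properties":{"commands":{"type":"string"},"grip_force":{"type":"number"}},"required":["commands"]}

```bash
ls; mkdir -p pics; python3 - <<'E'
from station import telemetry, snapshot
import cv2, numpy as np, pickle
d={}
for n in ("scene","side","wrist"):
    s=snapshot(n); d[n]=s
    print(n,s['fx'],s['fy'],s['cx'],s['cy'],np.round(s['pose'],3).tolist())
pickle.dump(d,open('s0.pkl','wb'))
a=cv2.resize(np.hstack([d['scene']['image'],d['side']['image']]),(800,300),interpolation=cv2.INTER_AREA)
for n in d: cv2.imwrite(f'pics/{n}0.png',d[n]['image'][:,:,::-1])
E
```

```text
pics
scene 420.92589230214236 420.92589230214236 258.6983921434875 189.2507044867948 [[-0.463, 0.572, -0.677, 1.309], [0.886, 0.312, -0.342, 0.374], [0.016, -0.759, -0.651, 0.823], [0.0, 0.0, 0.0, 1.0]]
side 485.036837322677 485.036837322677 257.3974518644088 190.39412751177184 [[-1.0, 0.01, 0.005, 0.518], [0.001, 0.548, -0.836, 1.038], [-0.011, -0.836, -0.548, 0.787], [0.0, 0.0, 0.0, 1.0]]
wrist 297.3186396354542 297.3186396354542 256.80271141520547 192.03436285140236 [[1.0, 0.0, -0.001, 0.624], [-0.0, -0.965, -0.264, 0.067], [-0.001, 0.264, -0.965, 0.373], [0.0, 0.0, 0.0, 1.0]]
```

View pics/scene0.png

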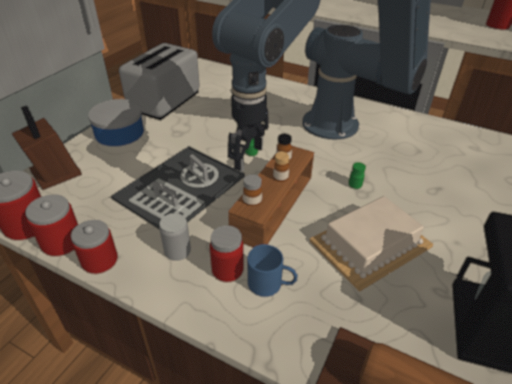

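View pics/side0.png

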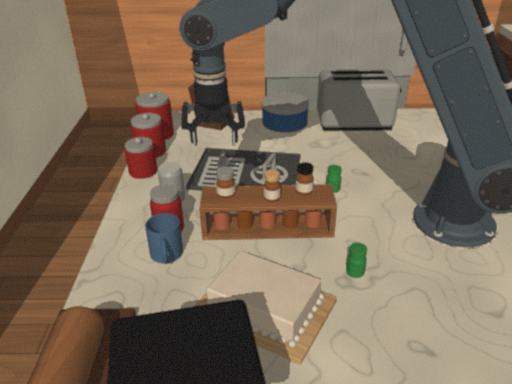

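View pics/wrist0.png

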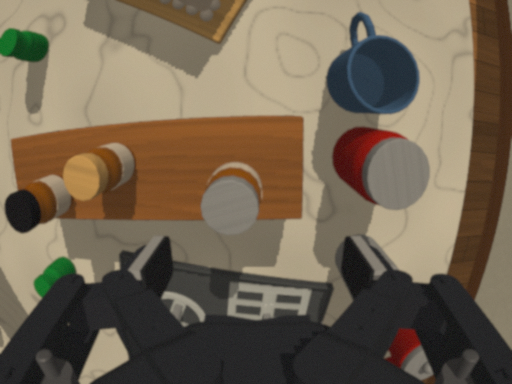

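The tray with both stencils is on the robot's right (scene ~(180,185)) and the oblong stencil is its outer part, at ~(168,195). The rack with jars is in the middle. The cake is on the left: scene top ~(375,232), side top ~(265,290).

```bash
cat > h.py <<'E'
import numpy as np, cv2, pickle
from scipy.spatial.transform import Rotation as R
def ray(s,u,v,fish=False):
    x=(u-s['cx'])/s['fx']; y=(v-s['cy'])/s['fy']
    if fish:
        r=np.hypot(x,y); k=np.sin(r)/r if r>1e-9 else 1
        d=np.array([x*k,y*k,np.cos(r)])
    else: d=np.array([x,y,1.])
    P=np.array(s['pose']); return P[:3,3],P[:3,:3]@d
def onz(s,u,v,z,fish=False):
    o,d=ray(s,u,v,fish); return o+d*(z-o[2])/d[2]
def proj(s,p,fish=False):
    P=np.array(s['pose']); c=P[:3,:3].T@(np.asarray(p)-P[:3,3])
    if fish:
        a=np.hypot(c[0],c[1]); t=np.arctan2(a,c[2])/a
        return s['cx']+s['fx']*c[0]*t, s['cy']+s['fy']*c[1]*t
    return s['cx']+s['fx']*c[0]/c[2], s['cy']+s['fy']*c[1]/c[2]
E
python3 - <<'E'
from h import *
from station import telemetry
d=pickle.load(open('s0.pkl','rb'))
s=telemetry.sense(); print(s['tcp_pos'],s['tool_rot'],s['finger_gap'])
print(np.round(R.from_quat(s['tool_rot']).as_matrix(),3).tolist())
for n,u,v,z in [('scene',168,195,.006),('scene',200,175,.006),('scene',112,195,.015),('scene',190,148,.015),('scene',244,180,.015),('scene',375,232,.075),('side',265,290,.075),('scene',232,228,0),('scene',313,152,.1),('side',225,172,.006),('wrist',232,205,.17),('wrist',85,175,.17),('wrist',22,210,.17)]:
    print(n,u,v,np.round(onz(d[n],u,v,z,n=='wrist'),3))
# enlarged crops of scene and side
a=cv2.resize(d['scene']['image'][135:235,100:260],None,fx=5,fy=5,interpolation=cv2.INTER_CUBIC)
cv2.imwrite('pics/crop1.png',a[:,:,::-1])
E
```

```text
[6.24445852e-01 1.13974031e-04 2.30544301e-01] [ 7.07116857e-01  7.07096195e-01 -4.87580767e-04 -6.95477373e-04] 0.9965800688127431
[[0.0, 1.0, -0.002], [1.0, -0.0, 0.0], [0.0, -0.002, -1.0]]
scene 168 195 [ 0.609 -0.276  0.006]
scene 200 175 [ 0.486 -0.246  0.006]
scene 112 195 [ 0.693 -0.409  0.015]
scene 190 148 [ 0.392 -0.347  0.015]
scene 244 180 [ 0.452 -0.109  0.015]
scene 375 232 [0.537 0.306 0.075]
side 265 290 [0.509 0.323 0.075]
scene 232 228 [ 0.63  -0.047  0.   ]
scene 313 152 [0.33  0.057 0.1  ]
side 225 172 [ 0.626 -0.26   0.006]
wrist 232 205 [0.606 0.001 0.17 ]
wrist 85 175 [0.489 0.025 0.17 ]
wrist 22 210 [ 0.407 -0.006  0.17 ]
```

View pics/crop1.png

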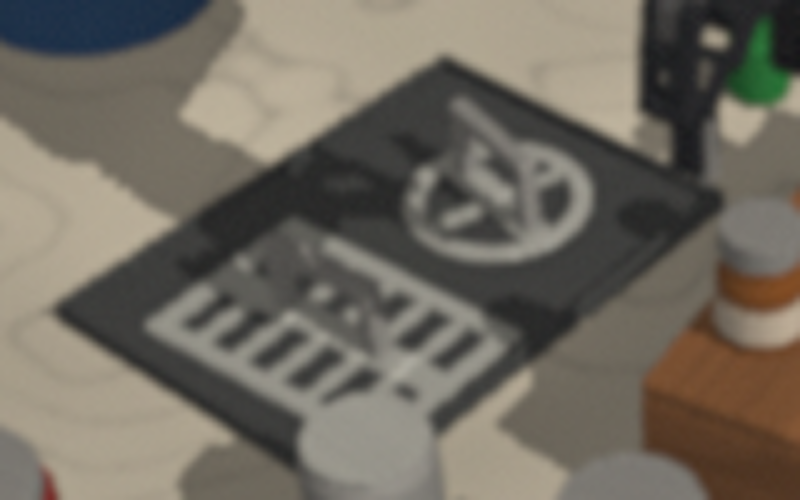

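The oblong lattice lies in the tray's far half, with its bar running roughly along world y (crop (240,250)->(400,370)). The round one is nearer the robot. I'll move over and look from close by.

{"name": "move_arm", "arguments": {
  "commands": "-50 0 0 0 0 0 1; -105 0 0 0 0 0 1; -160 0 0 0 0 0 1; -205 0 0 0 0 0 1; -230 0 0 0 0 0 1"
}}

```text
t: 0.78
tcp_pos: [0.6246, -0.2323, 0.2308]
tool_rot: [0.708, 0.706, -0.0, -0.0]
force: [-0.2, 0.5, 0.2]
finger_gap: 0.999
gripper_force: 0.0
```

```bash
python3 - <<'E'
from h import *
from station import telemetry, snapshot
snapshot('wrist')
s=telemetry.sense(); print(s['t'],s['tcp_pos'])
w=snapshot('wrist'); pickle.dump(w,open('w1.pkl','wb'))
cv2.imwrite('pics/w1.png',cv2.resize(w['image'],(768,576),interpolation=cv2.INTER_CUBIC)[:,:,::-1])
E
```

```text
0.825 [ 0.62480615 -0.23499092  0.23086959]
```

View pics/w1.png

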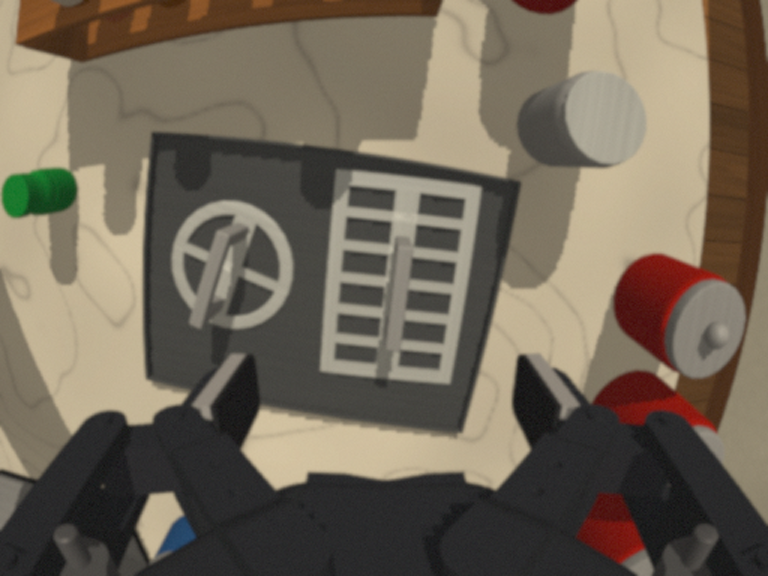

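```bash
cat >> h.py <<'E'
def sheet(w,z,box,thr=130):
    """world min-area rectangle of the biggest bright contour within pixel box (u0,v0,u1,v1)"""
    g=cv2.cvtColor(w['image'],cv2.COLOR_RGB2GRAY); m=np.zeros_like(g)
    u0,v0,u1,v1=box; m[v0:v1,u0:u1]=(g[v0:v1,u0:u1]>thr)*255
    c=max(cv2.findContours(m,cv2.RETR_EXTERNAL,cv2.CHAIN_APPROX_NONE)[0],key=cv2.contourArea)[:,0]
    P=np.array([onz(w,u,v,z,True)[:2] for u,v in c])
    return cv2.minAreaRect((P*1000).astype(np.float32)),c
E
python3 - <<'E'
from h import *
w=pickle.load(open('w1.pkl','rb'))
g=cv2.cvtColor(w['image'],cv2.COLOR_RGB2GRAY)
for v in (120,200): print(g[v,205:330:4])
for t in (100,120,140): 
    r,c=sheet(w,.008,(208,108,326,260),t); print(t,r,cv2.boundingRect(c))
f=lambda x:(x+.5)/1.5-.5
for u,v in [(336,170),(481,185),(450,383),(320,371)]: print('corner',np.round(onz(w,f(u),f(v),.008,True)*1000,1))
for u,v in [(402,238),(388,350)]: print('bar top',np.round(onz(w,f(u),f(v),.060,True)*1000,1))
E
```

```text
[ 47  50  48  47  47 110 110 121 169 170 170 167 167 166 165 165 167 167
 163 159 150 140 120  99  78  61  55  47  50  47  48  50]
[ 70  71  70 154 163 133  76  72  72  70  68  68  71 111 119 134 130  69
  69  68  71  67  68  70 153 161 134  69  68  68  65  72]
100 ((634.0862426757812, -264.65740966796875), (181.54173278808594, 121.90995788574219), 83.4238052368164) (213, 113, 108, 143)
120 ((634.040771484375, -264.50677490234375), (180.1555633544922, 120.49998474121094), 83.39449310302734) (213, 114, 108, 142)
140 ((633.9570922851562, -264.3967590332031), (178.4503936767578, 118.790283203125), 83.3255386352539) (214, 115, 106, 140)
corner [ 584.8 -169.3    8. ]
corner [ 703.7 -181.1    8. ]
corner [ 684.  -360.2    8. ]
corner [ 564.6 -347.3    8. ]
bar top [ 636.5 -217.7   60. ]
bar top [ 626.4 -303.6   60. ]
```

Wrist view: the oblong sheet has corners ~(336,170),(481,185),(450,383),(320,371) and its bar runs from (402,238) to (388,350). It measures 180x120 mm, centred at (634,-264.5) with its long axis at 83.4°. I'll look at the cake from above before grasping, because the held stencil would block the view.

{"name": "move_arm", "arguments": {
  "commands": "62 -10 -30 0 0 0 1; 124 -20 -50 0 0 0 1; 186 -35 -65 0 0 0 1; 248 -50 -70 0 0 0 1; 310 -60 -70 0 0 0 1"
}}

```text
t: 1.5
tcp_pos: [0.5661, 0.0692, 0.3018]
tool_rot: [0.706, 0.708, 0.001, -0.0]
force: [0.7, 0.3, -0.3]
finger_gap: 1.001
gripper_force: 0.0
```

{"name": "move_arm", "arguments": {
  "commands": "62 -10 0 0 0 0 1; 124 -20 0 0 0 0 1; 186 -30 0 0 0 0 1; 235 -40 0 0 0 0 1; 260 -45 0 0 0 0 1"
}}

```text
t: 2.12
tcp_pos: [0.5194, 0.3297, 0.3009]
tool_rot: [0.705, 0.709, -0.0, -0.001]
force: [0.5, -0.0, 0.1]
finger_gap: 0.998
gripper_force: 0.0
```

```bash
python3 - <<'E'
from h import *
from station import telemetry, snapshot
snapshot('wrist');snapshot('wrist')
s=telemetry.sense(); print(s['t'],s['tcp_pos'],s['tool_rot'])
w=snapshot('wrist'); pickle.dump(w,open('w2.pkl','wb'))
cv2.imwrite('pics/w2.png',cv2.resize(w['image'],(768,576),interpolation=cv2.INTER_CUBIC)[:,:,::-1])
E
```

```text
2.225 [0.51959208 0.32953933 0.30079127] [ 7.04833370e-01  7.09372267e-01 -1.21501616e-04 -9.44984669e-04]
```

View pics/w2.png

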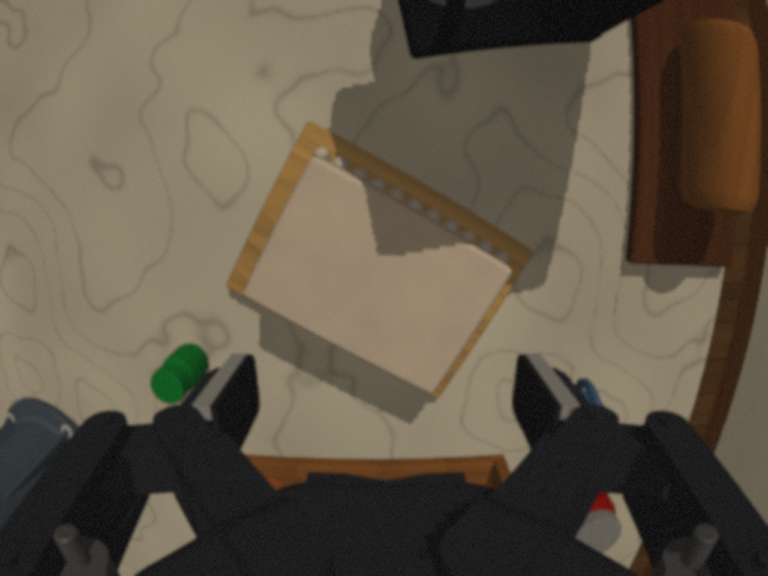

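The cake top's corners are near (318,157), (512,270), (433,393) and (245,285). The board's visible corners are near (310,123), (533,252) and (230,288).

```bash
python3 - <<'E'
from h import *
w=pickle.load(open('w2.pkl','rb'))
f=lambda x:(x+.5)/1.5-.5
T=np.array([onz(w,f(u),f(v),.075,True)[:2]*1000 for u,v in [(318,157),(512,270),(433,393),(245,285)]])
B=np.array([onz(w,f(u),f(v),.015,True)[:2]*1000 for u,v in [(310,123),(533,252),(230,288)]])
ang=lambda a,b:np.degrees(np.arctan2(*(b-a)[::-1]))
print(T.round(1),T.mean(0),[np.linalg.norm(T[i]-T[i-1]).round(1) for i in range(4)],ang(T[0],T[1]),ang(T[3],T[2]),ang(T[3],T[0])-90,ang(T[2],T[1])-90)
print(B.round(1),(B[1]+B[2])/2,np.linalg.norm(B[1]-B[0]),np.linalg.norm(B[2]-B[0]),ang(B[0],B[1]),ang(B[2],B[0])-90)
# edge refinement: sample gradients along each side's normal, on the top plane
im=w['image'].astype(np.float32); im=cv2.GaussianBlur(im,(0,0),.7)
def refine(C,z):
    L=[]; n=len(C); cen=C.mean(0)
    for i in range(n):
        a,b=C[i],C[(i+1)%n]; t=(b-a)/np.linalg.norm(b-a); nn=np.array([t[1],-t[0]]); nn*=np.sign(nn@(a-cen))
        pts=[]
        for k in np.linspace(.1,.9,41):
            o=np.arange(-6,6.01,.5); q=a+(b-a)*k+o[:,None]*nn
            uv=np.array([proj(w,[*p/1000,z],True) for p in q],np.float32)
            col=cv2.remap(im,uv[:,:1].copy(),uv[:,1:].copy(),cv2.INTER_LINEAR)[:,0]
            g=np.linalg.norm(np.gradient(col,axis=0),axis=1); j=g.argmax(); pts.append(o[j])
        pts=np.array(pts); print(i,'offset median',np.median(pts),'first/second half',np.median(pts[:20]),np.median(pts[21:]),'spread',np.percentile(pts,75)-np.percentile(pts,25))
refine(T,.075)
E
```

```text
[[463.3 406.7]
 [629.3 312.7]
 [564.5 194.1]
 [395.2 297.6]] [513.08817366 302.77489437] [np.float64(128.6), np.float64(190.8), np.float64(135.1), np.float64(198.5)] -29.52953663504704 -31.44986366127146 -31.97962811338632 -28.65282836122791
[[446.5 441.8]
 [668.5 318.1]
 [358.1 278.3]] [513.28107536 298.23283234] 254.13027820984615 185.85938930387977 -29.118384842423243 -28.410618206373464
0 offset median -0.5 first/second half -0.25 -0.25 spread 2.0
1 offset median -0.5 first/second half -0.5 -0.5 spread 1.0
2 offset median 4.5 first/second half 3.0 6.0 spread 3.0
3 offset median 2.0 first/second half 0.75 3.75 spread 2.5
```

```bash
cat >> h.py <<'E'
def edges(w,c,th,dims,z,rng=9,fish=True,sides=(0,1,2,3)):
    """strongest edge near each side of a rectangle (centre c mm, angle th deg), as lines in the rectangle's frame"""
    im=cv2.GaussianBlur(w['image'].astype(np.float32),(0,0),.7)
    X=np.array([np.cos(np.radians(th)),np.sin(np.radians(th))]); Y=np.array([-X[1],X[0]])
    out=[]
    for i in sides:
        nn,t,h,l=[(X,Y,dims[0]/2,dims[1]),(Y,X,dims[1]/2,dims[0]),(-X,Y,dims[0]/2,dims[1]),(-Y,X,dims[1]/2,dims[0])][i]
        P=[]
        for k in np.linspace(-.42,.42,60)*l:
            o=np.arange(-rng,rng+.01,.5); q=c+t*k+(h+o)[:,None]*nn
            uv=np.array([proj(w,[*p/1000,z],fish) for p in q],np.float32)
            col=cv2.remap(im,uv[:,:1].copy(),uv[:,1:].copy(),cv2.INTER_LINEAR)[:,0]
            g=np.linalg.norm(np.gradient(col,axis=0),axis=1); P.append((k,o[g.argmax()]))
        P=np.array(P,np.float32)
        for _ in range(3):
            vx,vy,x0,y0=cv2.fitLine(P,cv2.DIST_HUBER,0,.01,.01).ravel()
            r=np.abs(P[:,1]-(y0+vy/vx*(P[:,0]-x0))); P=P[r<max(1,1.5*np.median(r))]
        print('side','+x +y -x -y'.split()[i],'offset %.1f slope(deg) %.2f n %d'%(y0-vy/vx*x0,np.degrees(np.arctan(vy/vx)),len(P)))
E
python3 - <<'E'
from h import *
w=pickle.load(open('w2.pkl','rb')); d=pickle.load(open('s0.pkl','rb'))
c=np.array([512,302.]); th=-30
print('top');edges(w,c,th,(200,140),.075)
print('board');edges(w,c,th,(260,190),.015)
for n in('scene','side'): print(n,'top');edges(d[n],c,th,(200,140),.075,9,False)
for n in('scene','side'): print(n,'board');edges(d[n],c,th,(260,190),.015,9,False)
E
```

```text
top
side +x offset 5.5 slope(deg) -0.75 n 54
side +y offset -2.5 slope(deg) 0.96 n 25
side -x offset -1.3 slope(deg) 0.83 n 60
side -y offset -0.9 slope(deg) -0.74 n 59
board
side +x offset -1.0 slope(deg) -0.78 n 52
side +y offset -3.1 slope(deg) 0.75 n 59
side -x offset -1.0 slope(deg) 1.03 n 60
side -y offset -0.7 slope(deg) -0.93 n 59
scene top
side +x offset -1.4 slope(deg) -0.86 n 52
side +y offset 0.3 slope(deg) 1.52 n 22
side -x offset -2.9 slope(deg) 0.81 n 23
side -y offset -0.5 slope(deg) -0.40 n 26
side top
side +x offset -6.1 slope(deg) -1.34 n 32
side +y offset -3.5 slope(deg) 0.73 n 20
side -x offset 0.9 slope(deg) 0.85 n 49
side -y offset -5.3 slope(deg) -1.42 n 36
scene board
side +x offset 8.7 slope(deg) -0.28 n 39
side +y offset 1.9 slope(deg) 1.13 n 50
side -x offset 5.6 slope(deg) -4.03 n 20
side -y offset 8.7 slope(deg) -0.17 n 39
side board
side +x offset 0.9 slope(deg) -3.49 n 23
side +y offset 1.9 slope(deg) -4.03 n 20
side -x offset 3.9 slope(deg) 1.02 n 58
side -y offset 3.1 slope(deg) 1.40 n 24
```

Cake: centre about (512,301), long side at about -29°. The top and board edges agree to within a few mm. Going back to grasp the stencil.

{"name": "move_arm", "arguments": {
  "commands": "-60 12 0 0 0 0 1; -120 24 0 0 0 0 1; -180 36 0 0 0 0 1; -240 48 0 0 0 0 1; -300 60 0 0 0 0 1"
}}

```text
t: 2.9
tcp_pos: [0.582, 0.0228, 0.3012]
tool_rot: [0.707, 0.707, -0.0, -0.0]
force: [0.4, 0.2, -0.7]
finger_gap: 1.001
gripper_force: 0.0
```

{"name": "move_arm", "arguments": {
  "commands": "-62 12 0 0 0 0 1; -124 24 0 0 0 0 1; -186 36 0 0 0 2 1; -248 48 20 0 0 4.5 1; -294 55 50 0 0 6.6 1"
}}

```text
t: 3.52
tcp_pos: [0.6377, -0.2721, 0.2521]
tool_rot: [0.748, 0.664, 0.0, 0.002]
force: [0.4, -0.4, -0.6]
finger_gap: 1.001
gripper_force: 0.0
```

```bash
cat > st.py <<'E'
from h import *
from station import telemetry, snapshot
import sys
snapshot('side');snapshot('side')
s=telemetry.sense(); p=s['tcp_pos']*1000; M=R.from_quat(s['tool_rot'])
print('t',s['t'],'p',p.round(1),'yaw %.2f'%np.degrees(np.arctan2(*M.as_matrix()[1::-1,0])),'gap %.3f F %s T %s'%(s['finger_gap'],np.round(s['force'],1),np.round(s['ft_torque'],2)),'q6 %.2f'%s['q'][5])
t=[float(v) for v in sys.argv[1:5]]
X=[np.cos(np.radians(t[3])),np.sin(np.radians(t[3])),0]; G=np.array([X,[X[1],-X[0],0],[0,0,-1]]).T
print('shift',M.inv().apply(np.array(t[:3])-p).round(1),'turn',np.degrees((M.inv()*R.from_matrix(G)).as_rotvec()).round(2))
E
python3 st.py 634 -264.5 35 83.4
```

```text
t 3.625 p [ 634.6 -274.4  245.9] yaw 82.98 gap 0.997 F [-1.3  0.8 -0. ] T [ 0.07 -0.03 -0.05] q6 -0.45
shift [  9.6  -0.4 211. ] turn [-0.4  -0.04 -0.42]
```

{"name": "move_arm", "arguments": {
  "commands": "4 0 40 0 0 -0.2 1; 9 0 80 0 0 -0.4 1; 9 0 115 0 0 -0.4 1; 9 0 120 0 0 -0.4 1; 9 0 120 0 0 -0.4 1"
}}

```text
t: 4.25
tcp_pos: [0.6388, -0.2599, 0.132]
tool_rot: [0.744, 0.668, 0.0, 0.0]
force: [-0.3, -0.8, 0.6]
finger_gap: 1.0
gripper_force: 0.0
```

```bash
python3 st.py 634 -264.5 35 83.4; python3 - <<'E'
from h import *
from station import snapshot
w=snapshot('wrist'); pickle.dump(w,open('w3.pkl','wb'))
cv2.imwrite('pics/w3.png',cv2.resize(w['image'],(768,576),interpolation=cv2.INTER_CUBIC)[:,:,::-1])
E
```

```text
t 4.35 p [ 639.7 -260.4  133.3] yaw 83.80 gap 0.999 F [-0.7 -1.2 -0.3] T [-0.    0.04 -0.01] q6 -0.44
shift [-4.6 -5.5 98.2] turn [0.19 0.09 0.4 ]
```

View pics/w3.png

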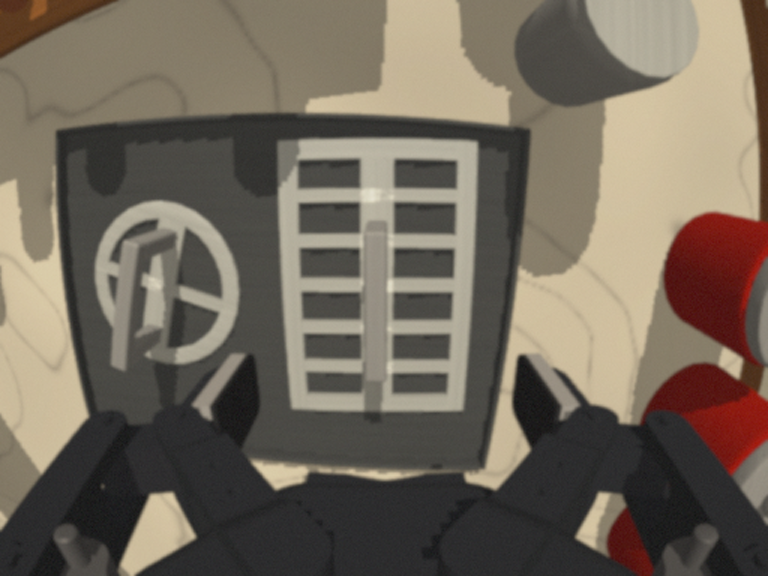

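The bar is at u~375 (v 222–380), parallel to the fingers and just left of their centre line (385). That agrees with the computed few-mm correction.

```bash
python3 - <<'E'
from h import *
w=pickle.load(open('w3.pkl','rb')); f=lambda x:(x+.5)/1.5-.5
for t in(110,130): print(sheet(w,.008,(180,90,325,280),t)[0])
for u,v in [(375,228),(375,380)]: print(np.round(onz(w,f(u),f(v),.060,True)*1000,1))
E
```

```text
((633.836669921875, -264.8984375), (181.01121520996094, 121.25516510009766), 83.44908142089844)
((633.8668212890625, -264.821533203125), (179.99879455566406, 120.19971466064453), 83.47996520996094)
[ 638.8 -222.4   60. ]
[ 629.4 -303.6   60. ]
```

{"name": "move_arm", "arguments": {
  "commands": "-4.5 -5.5 20 0 0 0.3 1; -4.5 -5.5 50 0 0 0.3 1; -4.5 -5.5 80 0 0 0.3 1; -4.5 -5.5 97 0 0 0.3 1; -4.5 -5.5 97 0 0 0.3 1"
}}

```text
t: 5.03
tcp_pos: [0.6323, -0.2634, 0.0335]
tool_rot: [0.746, 0.666, -0.0, -0.001]
force: [-0.8, 0.4, -0.0]
finger_gap: 0.997
gripper_force: 0.0
```

```bash
python3 st.py 634 -264.7 35 83.45
```

```text
t 5.125 p [ 633.6 -264.1   35.3] yaw 83.50 gap 0.999 F [-0.1  0.1  0.6] T [-0.03  0.03 -0.03] q6 -0.44
shift [-0.5  0.5  0.3] turn [0.12 0.06 0.05]
```

{"name": "move_arm", "arguments": {
  "commands": "0 0 0 0 0 0 0.3; 0 0 0 0 0 0 -0.3; 0 0 0 0 0 0 -1; 0 0 0 0 0 0 -1; 0 0 0 0 0 0 -1",
  "grip_force": 70
}}

```text
t: 5.75
tcp_pos: [0.633, -0.2638, 0.0344]
tool_rot: [0.746, 0.666, 0.0, 0.0]
force: [0.1, -0.3, 2.2]
finger_gap: 0.126
gripper_force: 68.7
```

{"name": "move_arm", "arguments": {
  "commands": "0 0 0 0 0 0 -1; 0 0 0 0 0 0 -1; 0 0 0 0 0 0 -1; 0 0 0 0 0 0 -1; 0 0 0 0 0 0 -1"
}}

```text
t: 6.38
tcp_pos: [0.633, -0.2638, 0.0344]
tool_rot: [0.746, 0.666, 0.0, 0.0]
force: [0.3, 0.7, 5.4]
finger_gap: 0.124
gripper_force: 68.9
```

```bash
python3 st.py 634 -264.7 35 83.45
```

```text
t 6.475 p [ 633.  -263.8   34.4] yaw 83.50 gap 0.122 F [0.6 0.6 5.2] T [ 0.05 -0.04  0.03] q6 -0.44
shift [-0.8  1.1 -0.6] turn [0.05 0.02 0.05]
```

{"name": "move_arm", "arguments": {
  "commands": "0 0 -10 0 0 0 -1; 0 0 -30 0 0 0 -1; 0 0 -60 0 0 0 -1; 0 0 -95 0 0 0 -1; 0 0 -130 0 0 0 -1"
}}

```text
t: 7.1
tcp_pos: [0.6323, -0.2635, 0.1658]
tool_rot: [0.746, 0.666, -0.0, -0.0]
force: [0.4, 0.3, -2.5]
finger_gap: 0.123
gripper_force: 68.3
```

{"name": "move_arm", "arguments": {
  "commands": "0 0 -35 0 0 0 -1; 0 0 -70 0 0 0 -1; 0 0 -105 0 0 0 -1; 0 0 -125 0 0 0 -1; 0 0 -130 0 0 0 -1"
}}

```text
t: 7.72
tcp_pos: [0.633, -0.2638, 0.2967]
tool_rot: [0.746, 0.666, 0.001, 0.002]
force: [0.4, -0.3, -2.2]
finger_gap: 0.131
gripper_force: 68.4
```

```bash
python3 st.py 512 301 250 150.85;  python3 - <<'E'
from h import *
from station import snapshot
w=snapshot('wrist');pickle.dump(w,open('w4.pkl','wb')); a=snapshot('side')['image']
cv2.imwrite('pics/w4.png',np.vstack([w['image'][50:300],a[60:310]])[:,:,::-1])
E
```

```text
t 7.825 p [ 632.4 -263.5  294.5] yaw 83.50 gap 0.123 F [ 0.2 -0.6 -1.6] T [ 0.04 -0.05 -0.  ] q6 -0.44
shift [ 547.2 -183.5   44.4] turn [ 1.000e-02  2.000e-02 -6.735e+01]
```

View pics/w4.png

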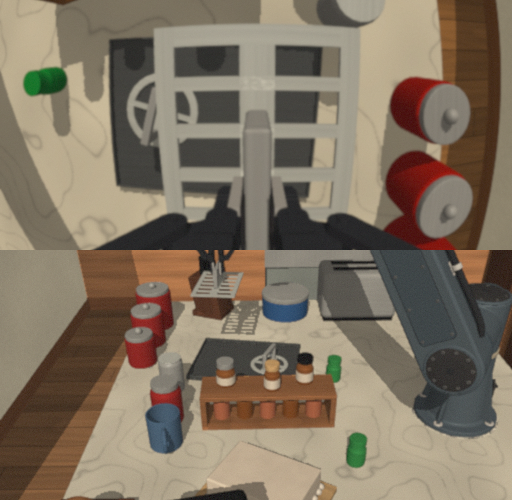

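The oblong stencil is held by its bar and hangs level, and only the round one is left in the tray (~(165,105)). Carrying it over the rack.

{"name": "move_arm", "arguments": {
  "commands": "40 -13 0 0 0 -4 -1; 90 -30 0 0 0 -10 -1; 145 -49 0 0 0 -17 -1; 200 -67 0 0 0 -24 -1; 255 -86 0 0 0 -30 -1"
}}

```text
t: 8.55
tcp_pos: [0.5749, 0.0013, 0.2927]
tool_rot: [0.547, 0.837, -0.0, -0.001]
force: [1.0, -0.1, -1.8]
finger_gap: 0.123
gripper_force: 68.4
```

```bash
python3 st.py 512 301 250 150.85
```

```text
t 8.65 p [572.8   5.4 292.7] yaw 113.91 gap 0.128 F [-0.2 -0.2 -1.5] T [-0.1   0.02 -0.02] q6 -0.61
shift [294.6  64.3  44.1] turn [ -0.08  -0.38 -36.94]
```

{"name": "move_arm", "arguments": {
  "commands": "45 10 0 0 0 -6 -1; 100 22 0 0 0 -13 -1; 160 35 0 0 0 -21 -1; 220 48 0 0 0 -29 -1; 265 58 0 0 0 -34 -1"
}}

```text
t: 9.28
tcp_pos: [0.5226, 0.2673, 0.2929]
tool_rot: [0.278, 0.961, -0.001, -0.001]
force: [0.4, -0.1, -1.0]
finger_gap: 0.129
gripper_force: 68.4
```

{"name": "move_arm", "arguments": {
  "commands": "20 0 10 0 0 -2 -1; 24 0 25 0 0 -3 -1; 24 0 40 0 0 -3 -1; 24 0 45 0 0 -3 -1; 24 0 45 0 0 -3 -1"
}}

```text
t: 9.9
tcp_pos: [0.5039, 0.2776, 0.2483]
tool_rot: [0.255, 0.967, -0.0, -0.0]
force: [0.6, -0.6, -2.3]
finger_gap: 0.123
gripper_force: 68.5
```

```bash
python3 st.py 512 301 160 150.85
```

```text
t 10.0 p [504.2 278.1 249.3] yaw 150.43 gap 0.129 F [-0.2 -0.8 -2.2] T [-0.02 -0.05  0.02] q6 -0.74
shift [ 4.6 23.7 89.3] turn [ 0.04  0.04 -0.42]
```

{"name": "move_arm", "arguments": {
  "commands": "3 10 0 0 0 -0.2 -1; 5.4 22.6 20 0 0 -0.4 -1; 5.4 22.6 50 0 0 -0.4 -1; 5.4 22.6 80 0 0 -0.4 -1; 5.4 22.6 90 0 0 -0.4 -1"
}}

```text
t: 10.62
tcp_pos: [0.5081, 0.3011, 0.156]
tool_rot: [0.251, 0.968, -0.001, -0.002]
force: [-0.1, 0.3, -1.7]
finger_gap: 0.127
gripper_force: 68.5
```

```bash
python3 st.py 512 301 115.4 150.85;  python3 - <<'E'
from h import *
from station import snapshot
d={n:snapshot(n) for n in('scene','side','wrist')};pickle.dump(d,open('s5.pkl','wb'))
r=lambda x:cv2.resize(x,None,fx=3,fy=3,interpolation=cv2.INTER_CUBIC)
cv2.imwrite('pics/s5.png',np.hstack([r(d['scene']['image'][160:320,300:430]),r(d['side']['image'][200:360,200:335])])[:,:,::-1])
E
```

```text
t 10.725 p [509.  301.1 157.3] yaw 150.93 gap 0.125 F [ 0.7  0.4 -1.3] T [-0.   -0.04 -0.04] q6 -0.72
shift [-2.8  1.5 41.9] turn [-0.13 -0.12  0.08]
```

View pics/s5.png

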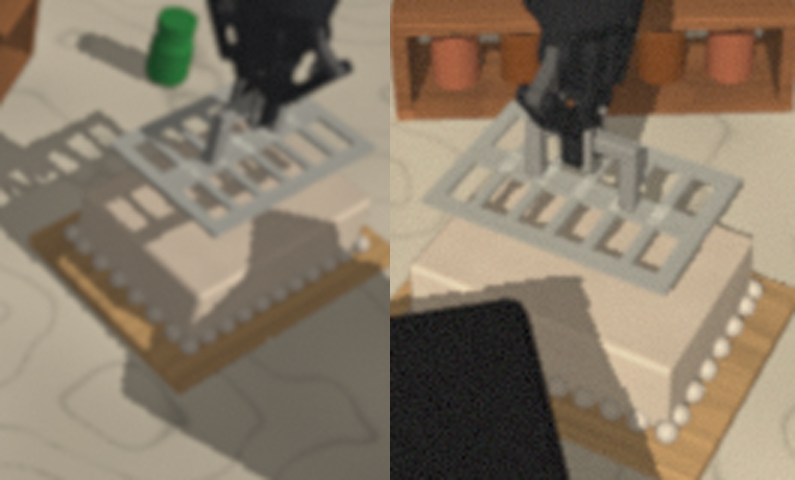

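The stencil hangs level over the cake and is lined up with it in both views (scene corners (117,140), (215,235), (372,148); side corners (520,100), (743,180), (668,290), (423,200)). Checking the centring numerically.

```bash
python3 - <<'E'
from h import *
d=pickle.load(open('s5.pkl','rb')); z=.1309
S=lambda u,v:(u/3+300-.33,v/3+160-.33)
D=lambda u,v:((u-390)/3+200-.33,v/3+200-.33)
P=lambda n,p,z:onz(d[n],*p,z)[:2]*1000
th=np.radians(-29.15);X=np.array([np.cos(th),np.sin(th)]);Y=np.array([-X[1],X[0]]);c=np.array([512,301.1])
fr=lambda p:np.round([(p-c)@X,(p-c)@Y],1)
print('stencil scene',[fr(P('scene',S(*p),z)) for p in[(117,140),(215,235),(372,148)]])
print('stencil side',[fr(P('side',D(*p),z)) for p in[(520,100),(743,180),(668,290),(423,200)]])
print('cake scene',[fr(P('scene',S(*p),.075)) for p in[(200,302),(368,205)]])
print('cake side',[fr(P('side',D(*p),.075)) for p in[(667,370),(413,265),(752,243)]])
for n,k in(('scene',(0,1,3)),('side',(0,1,2,3))):
    print(n,'stencil');edges(d[n],np.array([510,301.]),-29.1,(180,120),z,7,False)
w=d['wrist'];cc=np.array([510,301.]);print('wrist stencil');edges(w,cc,-29.1,(180,120),z,6)
E
```

```text
stencil scene [array([ 79.7, -60.2]), array([87.3, 57.8]), array([-88.4,  57.1])]
stencil side [array([ 84. , -61.9]), array([-92.4, -58.4]), array([-91.9,  57.2]), array([86.5, 60.9])]
cake scene [array([100.6,  70.2]), array([-90.9,  69.9])]
cake side [array([-98.9,  69.4]), array([93.6, 68.9]), array([-101.4,  -61.1])]
scene stencil
side +x offset 0.4 slope(deg) 2.95 n 23
side +y offset 1.1 slope(deg) 0.37 n 38
side -x offset 0.2 slope(deg) -10.49 n 25
side -y offset 0.5 slope(deg) 0.19 n 27
side stencil
side +x offset 0.7 slope(deg) -0.36 n 51
side +y offset 4.5 slope(deg) 0.18 n 54
side -x offset 3.1 slope(deg) -0.23 n 51
side -y offset -1.1 slope(deg) 0.54 n 24
wrist stencil
side +x offset 2.5 slope(deg) 1.11 n 17
side +y offset 1.0 slope(deg) 0.00 n 42
side -x offset 0.5 slope(deg) -0.13 n 47
side -y offset 0.5 slope(deg) 0.00 n 34
```

{"name": "move_arm", "arguments": {
  "commands": "-1 0.2 8 0 0 0 -1; -2 0.4 18 0 0 0 -1; -2 0.4 26 0 0 0 -1; -2 0.4 30 0 0 0 -1; -2 0.4 30 0 0 0 -1"
}}

```text
t: 11.5
tcp_pos: [0.5114, 0.3001, 0.1284]
tool_rot: [0.251, 0.968, -0.0, -0.0]
force: [-0.2, 0.2, -1.1]
finger_gap: 0.123
gripper_force: 68.6
```

```bash
for i in 1 2 3; do python3 st.py 511.3 301.5 115.4 150.85; done
```

```text
t 11.6 p [511.9 300.3 129.1] yaw 150.90 gap 0.123 F [-0.4 -0.1 -1.4] T [-0.02  0.04  0.  ] q6 -0.72
shift [ 1.1  0.8 13.7] turn [0.01 0.01 0.05]
t 11.7 p [512.  300.3 129.3] yaw 150.90 gap 0.126 F [ 0.1 -0.3 -2.4] T [-0.1   0.03  0.01] q6 -0.72
shift [ 1.2  0.7 13.9] turn [0.03 0.03 0.05]
t 11.8 p [511.9 300.3 129.3] yaw 150.90 gap 0.122 F [-0.8  0.1 -1.1] T [0.03 0.03 0.04] q6 -0.72
shift [ 1.1  0.7 13.9] turn [0.03 0.02 0.05]
```

{"name": "move_arm", "arguments": {
  "commands": "0.5 0.3 4 0 0 0 -1; 0.7 0.5 8 0 0 0 -1; 0.7 0.5 12 0 0 0 -1; 0.7 0.5 13.8 0 0 0 -1; 0.7 0.5 13.8 0 0 0 -1"
}}

```text
t: 12.42
tcp_pos: [0.5112, 0.3009, 0.1149]
tool_rot: [0.251, 0.968, -0.0, -0.0]
force: [-0.9, -0.5, -0.8]
finger_gap: 0.122
gripper_force: 68.6
```

{"name": "move_arm", "arguments": {
  "commands": "0 0 0 0 0 0 -1; 0 0 0 0 0 0 -1; 0 0 0 0 0 0 -1; 0 0 0 0 0 0 -1; 0 0 0 0 0 0 -1"
}}

```text
t: 13.05
tcp_pos: [0.5114, 0.301, 0.1153]
tool_rot: [0.251, 0.968, 0.0, 0.0]
force: [0.3, 0.4, -0.8]
finger_gap: 0.123
gripper_force: 68.6
```

```bash
python3 st.py 511.3 301.5 115.4 150.85;  python3 - <<'E'
from h import *
from station import snapshot
d={n:snapshot(n) for n in('scene','side','wrist')};pickle.dump(d,open('s6.pkl','wb'))
r=lambda x:cv2.resize(x,None,fx=3,fy=3,interpolation=cv2.INTER_CUBIC)
cv2.imwrite('pics/s6.png',np.hstack([r(d['scene']['image'][160:320,300:430]),r(d['side']['image'][200:360,200:335])])[:,:,::-1])
cc=np.array([512,301.1])
for n in('scene','side'): print(n,'stencil');edges(d[n],cc,-29.15,(180,120),.089,6,False)
print('wrist stencil');edges(d['wrist'],cc,-29.15,(180,120),.089,6)
E
```

```text
t 13.15 p [511.4 301.  115.2] yaw 150.90 gap 0.125 F [-0.3  0.1 -2.1] T [-0.02 -0.   -0.03] q6 -0.72
shift [ 0.3  0.4 -0.2] turn [0.   0.   0.05]
scene stencil
side +x offset -0.6 slope(deg) -0.14 n 52
side +y offset 0.6 slope(deg) -0.11 n 43
side -x offset -0.7 slope(deg) -7.57 n 18
side -y offset 0.5 slope(deg) 1.10 n 25
side stencil
side +x offset -0.2 slope(deg) -0.96 n 37
side +y offset 4.4 slope(deg) 0.46 n 35
side -x offset 2.0 slope(deg) 0.07 n 55
side -y offset 1.6 slope(deg) -0.08 n 21
wrist stencil
side +x offset -0.8 slope(deg) -3.04 n 23
side +y offset 2.7 slope(deg) 1.10 n 36
side -x offset 0.0 slope(deg) 0.00 n 60
side -y offset 1.2 slope(deg) 0.19 n 25
```

View pics/s6.png

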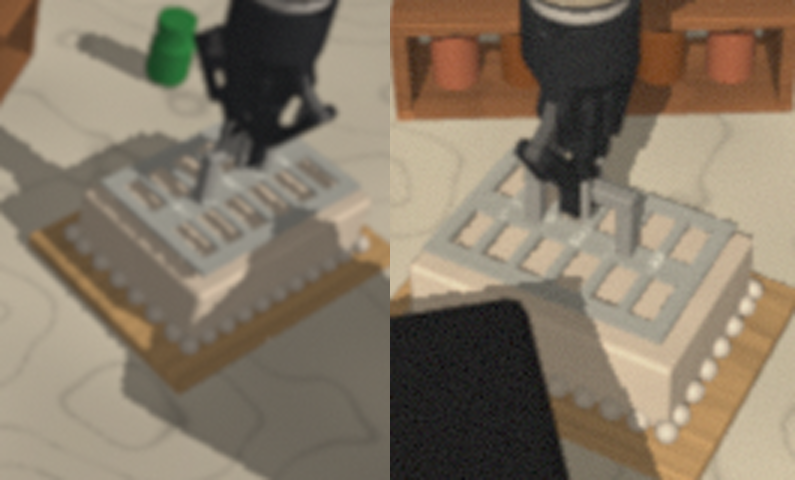

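The stencil is level, centred on the icing and lined up with the cake's sides, about 1 cm above it. The cake hasn't moved. Handing in.

```bash
python3 -c "
from station import ticket
print(ticket.sign_off())"
```

```text
the job is handed in; nothing more can be done
None
```

I handed the job in after about 13 s of robot time, with the oblong stencil held still about 1 cm above the icing, level, and centred and lined up with the cake to within an estimated 1–2 mm; the last views show the cake unmoved, and no bumps showed during the carry.

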